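# Shut and bolt the washer tray

## Task

Push the top tray of the white drawer tower fully shut, then slide its steel barrel bolt across by the blue knob into the keeper until the tip presses the sprung stop hidden inside by a few millimetres - feel for it, do not ram the stop. Let go, leave the tray shut and the bolt bearing on the stop, and leave the jar, wrench, mirror and level where they are.

Things in the scene. Friction and masses are not known exactly. Their poses are not given: they have to be found in the camera images.
- tower: White plastic drawer tower, 236 deep (x) x 300 wide (y) x 180 tall, fixed to the bench. Origin: centre of its underside. Its +x points from the tray fronts to the back (the trays open to its -x); +y is its left as the robot sees it, z up. The two lower trays do not move.
- tray (a joint): Top tray: how far it is pulled out along the tower's -x, in m. 0 = fully shut (a hard stop); starts 0.04 to 0.09 out; about 2.5 N of drag, stays where it is left. When shut, its front's outer face is at tower x = -120 mm.
- tray_front (a point): Centre of the top edge of the tray front's outer face. The white front is 24 thick, 236 wide and 56 tall below this point. A pull ledge (80 wide, 13 proud) sticks out of its middle, 40 to 48 below this point; the face at 45 to 115 to either side (tower y) is clear for pushing. The bolt is mounted on the front's upper edge and travels with the tray.
- bolt (a joint): Steel barrel bolt on the tray front, worked by its blue knob: how far it is slid along the tower's +y, in m. 0 = drawn back; starts between 0 and 0.010. It drags with about 7 N, stays where it is left, and ends at 0.062. With the tray shut the rounded tip is at the keeper's mouth at 0.012.
- bolt_knob (a point): Top centre of the bolt's upright blue knob: round, 14 diameter, 34 tall, on top of the rod; 242 over the bench. Its upper 25 is clear all round: the two guide blocks beside its path (20 wide in x, 97 apart along y) and the keeper stay 35 or more below this point.
- bolt_tip (a point): Foremost point of the bolt's rounded tip, on the rod's axis. The rod is 12 in diameter, along the tower's y, 14 above the tower's top.
- keeper_mouth (a point): Centre of the mouth of the keeper: a closed steel housing (30 x 62 x 27, mouth towards the tower's -y) on the tower's left cheek, square bore 18 wide. The bolt goes in along the tower's +y, and only if the tray is shut; otherwise the tip strikes the housing's wall.
- keeper_stop (a joint): Sprung stop hidden in the keeper: how far it is pressed in, m; 0 = untouched. Its face is 18 to 38 mm behind the mouth, different every time, unseen: the bolt meets it at 0.030 to 0.050. It pushes back 1.8 N per mm, on top of the bolt's drag. Must end pressed 1.5 mm or more (the drag holds about 3.8 mm; from further it springs back to that); overloaded beyond 6.5 mm (12 N).
- jar: Bystander: glass jar of brass washers with a steel lid, 64 diameter, 89 tall, standing beside the tower's right (-y) side. Origin: centre of its underside.
- pipe_wrench: Bystander: red pipe wrench with steel jaw, about 225 long, 18 high, lying on the bench before the tower, to its right (-y). Origin: on its underside near its middle.
- mirror: Bystander: round silver inspection mirror (60 diameter) on a stalk with black grip, 220 long, lying beside the tower's left (+y) side. Origin: on its underside near its middle.
- level: Bystander: small green level, 150 x 22 x 36 high, lying on the tower's top behind the bolt. Origin: centre of its underside.

How it is judged:
On the way, in this order (a step that is already met when the one before it is completed fails the run):
1. the tray is pushed fully shut (within 3 mm) (value of joint tray below 0.003 m), for 0.2 s.
2. the bolt is slid into the keeper and bears on the sprung stop, pressing it in by 1.5 mm or more (value of joint keeper_stop above 0.0015 m and value of joint tray below 0.003 m and y of bolt_tip in the frame of keeper_mouth above 0.017 m), for 0.2 s.
At the end, for the whole second after the job is handed in: The tray is shut within 3 mm, the bolt's tip is at least 17 mm inside the keeper and holds the sprung stop pressed in by 1.5 mm or more, the bolt is at rest and the robot has let go (all of step 2 and velocity of joint bolt between -0.005 and 0.005 m/s); the robot touches nothing.
It fails at once if the sprung stop is rammed (pressed in more than 6.5 mm, about 12 N) (value of joint keeper_stop above 0.0065 m).
It fails at once if a bystander (jar, wrench, mirror or level) is moved by more than 20 mm (distance of any of jar, pipe_wrench, mirror, level from where it was at the start of the episode above 0.02 m).
It also fails if it takes over 48 s, if anything falls off the work surface, if the arm or the gripper's body presses on something with over 40 N, if the wrist force passes 120 N, or if a joint passes its speed limit or range.

## Robot

A 6-joint arm with a two-finger parallel gripper is mounted at the origin on the work surface. World frame = base frame: x ahead of the robot, y to its left, z up, the work surface at z = 0. Lengths are in m, angles in rad, forces in N, time in s.
With the tool pointing down it reaches from about 0.425 to 0.95 m from the base axis. Payload 3.5 kg.
Tool frame: the origin (TCP) lies at the very end of the fingers, on their centre line; the grasp point (between the pads) lies 19 mm behind it; z points along the fingers, y is the direction in which the jaws open and shut (so a half turn about z gives the same grasp; the last joint's range is limited). The gripper opens to 85 mm and grips with 20 to 120 N. Pads are 22 mm wide; open, the fingers measure 114 mm over their backs; the gripper's body (76 mm by 85 mm) begins 54 mm behind the grasp point. The pads swing forward as they close: fully open they stand 13 mm farther back than shut.
Start: joints at [-1.444, 0.286, 1.577, -0, 1.279, -0.15], TCP at [0.184, -0.649, 0.231] pointing down, gripper open.
Joint ranges: [-2.77, 2.77], [-0.9, 2.22], [0.21, 2.48], [-1.53, 4.67], [0.24, 2.81], [-2.84, 2.84]. Speed limits (rad/s): [2.79, 2.79, 3.14, 3.14, 3.14, 3.14].

## Interface

Orientations are given as a unit quaternion [x, y, z, w].
In Python, from plant import get_state, vision, ctrl, cut_out gives the robot as it stands.
- The arm moves only by the tool jog_arm, never from a script. Its argument "commands" is text: rows parted by semicolons, each of 6 numbers parted by spaces: the shift along the world's x, y, z in m, then the turn, a rotation vector about the world's x, y, z in rad. A call has 1 to 20 rows; each row is the pose to reach, as a shift and turn from the pose commanded when the call began; what a row does not reach only later rows make up. A row lasts 1/8 s, in which the tool goes at most 62.5 mm and 10.7 degrees, less where a joint would pass 70% of its speed; a pose out of reach is approached as far as the arm can. A call with a gripper value outside its range is refused whole. "gripper" is the opening in per cent of the stroke, from 0 (shut) to 100 (fully open), set as the call begins (left out, the last holds). The fingers move at their own pace and stop on an object; "grip_force" is the grip in N (left out, the last holds). Time passes only in rows, so rows that repeat a pose let the fingers close. It gives the time, the measured TCP pose, the force and the opening at its end, in the units of the state.
- get_state(): the state, without advancing time (a new reading comes with each control period).
- vision.read_camera(name): name is "scene" or "top" or "wrist"; returns a dict with "frame" (400x640x3 uint8, red, green, blue), "z_map" (400x640 float32, m along the optical axis (not along the pixel's ray), 0 where there is no reading), "fx", "fy", "cx", "cy" (pixels), "R" (3x3) and "t" (3): a world point X has camera coordinates R X + t. Camera axes: x right, y down, z forward; pixel columns grow to the right and rows downward; lengths in m; the calibration is good to about 2 mm. A picture is of the moment at which its call begins.
- ctrl.sign_off(): hands the job in, once; it reports no verdict.
Trained networks look in the newest picture that a camera, given by its name, has taken for a name from the list of things; names that differ only in an ending like _2 or _b are one class to them, and where a whole thing is asked for, a point or a joint stands for the part that bears it (a point fixed in the world has none). Each returns a list of dicts, best first, with "conf" (0 to 1); they miss things now and then, are a little off and sometimes report something else, mostly with a low value. They report only what shows in the picture. A call takes as long as a camera call.
- cut_out(camera, query): "pixels" (400x640 bool, what is visible of it) and "box" ([centre column, centre row, width, height] in pixels, round what is visible of it).
The state is a dict: "time": time; "qpos": joint angles; "dq": joint speeds; "joint_efforts": joint torques, N m; "eef_pos": TCP position; "tcp_rot": TCP orientation; "contact_force": force on the tool from outside, world axes, zero at the start; "wrist_torque": the same for the moment, N m; "opening": opening from 0.0 (shut) to 1.0 (fully open).
Only numpy, scipy, OpenCV 4.12 (cv2) and the standard library are available. Lean on these libraries where they do the work, as an engineer would, in place of code of your own. Each camera call takes 0.05 s, during which the arm holds its last target.

## Working session

There is one attempt and no reset: what is moved stays moved. The work goes in short steps, Python scripts to look and compute and a tool call to move; the robot and the scene stay as the last step left them, time stands still between calls to the robot, and variables do not carry over. Pictures are saved under pics/ and viewed, and the job is handed in when it is done.

Besides the shell and the picture viewer there is one more tool, called after "Emit:" in YAML: its name, and indented under it one key for each argument. jog_arm: Moves the arm, as the interface text tells. Its arguments: {"type":"object","properties":{"commands":{"type":"string"},"gripper":{"type":"number"},"grip_force":{"type":"number"}},"required":["commands"]}

```bash
mkdir -p pics; ls
cat > h.py <<'E'
import numpy as np,cv2
from plant import get_state, vision, ctrl, cut_out
def cam(n):
    return vision.read_camera(n)
def w(c,u,v,z=None):
    z=c["z_map"][int(round(v)),int(round(u))] if z is None else z
    p=np.array([(u-c["cx"])/c["fx"]*z,(v-c["cy"])/c["fy"]*z,z])
    return np.array(c["R"]).T@(p-np.array(c["t"]))
def cloud(c,m=None):
    z=c["z_map"]; v,u=np.nonzero((z>0)&(m if m is not None else True)); z=z[v,u]
    p=np.stack([(u-c["cx"])/c["fx"]*z,(v-c["cy"])/c["fy"]*z,z],1)
    return (p-np.array(c["t"]))@np.array(c["R"]),u,v
def save(c,n): cv2.imwrite("pics/"+n+".png",c["frame"][:,:,::-1])
E
python3 - <<'E'
from h import *
s=get_state();print(s)
for n in ("scene","top"):
    c=cam(n);save(c,n+"0")
    np.savez(n+"0.npz",**c)
    for q in ("tower","tray_front","bolt_knob","bolt_tip","keeper_mouth","jar","pipe_wrench","mirror","level"):
        try:
            r=cut_out(n,q)
        except Exception as e: print(q,e);continue
        for d in r[:2]:
            P,_,_=cloud(c,d["pixels"]); 
            print(n,q,round(d["conf"],2),np.round(d["box"]),np.round(np.median(P,0),3) if len(P) else None,np.round(P.max(0),3) if len(P) else None)
E
```

```text
pics
{'time': 0.0, 'qpos': array([-1.44399494e+00,  2.87215410e-01,  1.57821768e+00,  4.59329992e-05,
        1.27862555e+00, -1.50001849e-01]), 'dq': array([-0.00155376, -0.00211273,  0.00109231,  0.00084342,  0.00098414,
       -0.00077229]), 'joint_efforts': array([ 1.18201110e-04, -4.05977154e+01, -2.92625499e+01, -2.38848770e-04,
        5.78609193e-03, -9.22431497e-06]), 'eef_pos': array([ 0.18441634, -0.64861286,  0.22989201]), 'tcp_rot': array([ 9.90437938e-01,  1.37953508e-01,  3.62862322e-05, -1.23265492e-03]), 'contact_force': array([-0.40164843, -0.32007974, -0.25421873]), 'wrist_torque': array([ 0.03783024,  0.00578817, -0.0268081 ]), 'opening': 0.9999579347176307}
scene tower 0.85 [262. 231. 180. 167.] [ 0.689 -0.019  0.178] [0.828 0.154 0.245]
scene tray_front 0.9 [290. 186.  95.  72.] [ 0.565 -0.029  0.148] [0.617 0.093 0.245]
scene tray_front 0.3 [262. 230. 182. 163.] [ 0.688 -0.019  0.179] [0.827 0.154 0.245]
scene bolt_knob 0.74 [301. 175.  72.  42.] [ 0.553 -0.007  0.198] [0.559 0.083 0.245]
scene bolt_knob 0.17 [179. 192.  29.  33.] [ 0.721 -0.263  0.085] [ 0.748
[... 729 characters left out ...]
 -0.011  0.2  ] [0.559 0.048 0.246]
top tray_front 0.93 [355. 223.  90.  31.] [ 0.575 -0.036  0.139] [0.62  0.096 0.246]
top bolt_tip 0.66 [348. 183. 127. 110.] [ 0.667 -0.035  0.181] [0.825 0.151 0.246]
top bolt_tip 0.46 [346. 224.  72.   6.] [ 0.55  -0.013  0.2  ] [0.556 0.079 0.246]
top keeper_mouth 0.56 [349. 183. 129. 110.] [ 0.667 -0.037  0.181] [0.825 0.149 0.246]
top jar 0.8 [436. 179.  22.  34.] [ 0.708 -0.272  0.088] [ 0.767 -0.247  0.098]
top pipe_wrench 0.61 [412. 263.  74.  20.] [ 0.473 -0.182  0.017] [ 0.496 -0.111  0.025]
top mirror 0.67 [268. 187.  67.  26.] [0.682 0.299 0.008] [0.717 0.333 0.019]
top level 0.94 [346. 147.  54.  12.] [ 0.761 -0.008  0.216] [0.782 0.071 0.222]
```

Run:
```python
from h import *
ims=[]
for n,(a,b,cc,d) in {"scene":(120,330,150,430),"top":(110,290,220,460)}.items():
    c=dict(np.load(n+"0.npz")); 
    cv2.imwrite(f"pics/{n}_z.png",cv2.resize(c["frame"][a:b,cc:d,::-1],None,fx=2.8,fy=2.8,interpolation=cv2.INTER_CUBIC))
    P,u,v=cloud(c)
    f=c["frame"][v,u].astype(int)
    k=(P[:,2]>0.222)&(P[:,2]<0.26)&(P[:,0]>.48)&(P[:,0]<.65)&(abs(P[:,1])<.16)
    bl=k&(f[:,2]>f[:,0]+30)
    print(n,"knob",k.sum(),P[k].mean(0),P[k].min(0),P[k].max(0),bl.sum(),u[k].mean(),v[k].mean(), P[bl].mean(0) if bl.any() else 0)
    # tower top edges
    k=(abs(P[:,2]-.18)<.006)&(P[:,0]>.5)&(P[:,0]<.95)&(abs(P[:,1])<.25)
    r=cv2.minAreaRect(P[k][:,:2].astype(np.float32)); print("top rect",r)
    # keeper
    k=(P[:,2]>.19)&(P[:,2]<.225)&(P[:,0]<.72)&(P[:,0]>.48)&(abs(P[:,1])<.25)
    for lo,hi in((.48,.58),(.58,.72)):
        kk=k&(P[:,0]>lo)&(P[:,0]<hi)
        if kk.any(): print(lo,kk.sum(),P[kk].min(0),P[kk].max(0),P[kk].mean(0), cv2.fitLine(P[kk][:,:2].astype(np.float32),cv2.DIST_HUBER,0,.01,.01).ravel())
```

```text
scene knob 45 [ 0.55318425 -0.00783798  0.23726216] [ 0.5449811  -0.01553087  0.2221404 ] [ 0.55884834 -0.00172689  0.2447445 ] 28 299.44444444444446 170.73333333333332 [ 0.55251464 -0.00916925  0.24067663]
top rect ((0.6822174191474915, -0.013286232948303223), (0.28564873337745667, 0.33607760071754456), 0.5925928950309753)
0.48 501 [ 0.53875743 -0.10465678  0.19008416] [0.57995781 0.15063951 0.2232064 ] [ 0.55298687 -0.00529401  0.19995879] [ 0.00995722 -0.9999504   0.55298686 -0.00529401]
0.58 433 [0.58041186 0.08878997 0.1900293 ] [0.61204983 0.15426938 0.2120198 ] [0.59714099 0.12190365 0.20487495] [0.00232966 0.99999726 0.5977251  0.121539  ]
top knob 28 [ 0.54960325 -0.01162072  0.241885  ] [ 0.54327044 -0.01811788  0.22619073] [ 0.55706484 -0.00562854  0.24569251] 26 345.39285714285717 224.85714285714286 [ 0.55002674 -0.01147802  0.24271339]
top rect ((0.6804247498512268, -0.016009658575057983), (0.2842141091823578, 0.3370557129383087), 0.9094812273979187)
0.48 371 [ 0.53861385 -0.10769189  0.19104806] [0.57993909 0.15097685 0.21979716] [ 0.5514205  -0.00177678  0.20258219] [ 0.00410289 -0.9999916   0.5498244  -0.02673966]
0.58 279 [0.58011906 0.08619585 0.19323585] [0.60950581 0.15152031 0.21512422] [0.59427304 0.11878214 0.2078782 ] [ 0.01946644 -0.9998105   0.59427303  0.11878214]
```

View pics/scene_z.png

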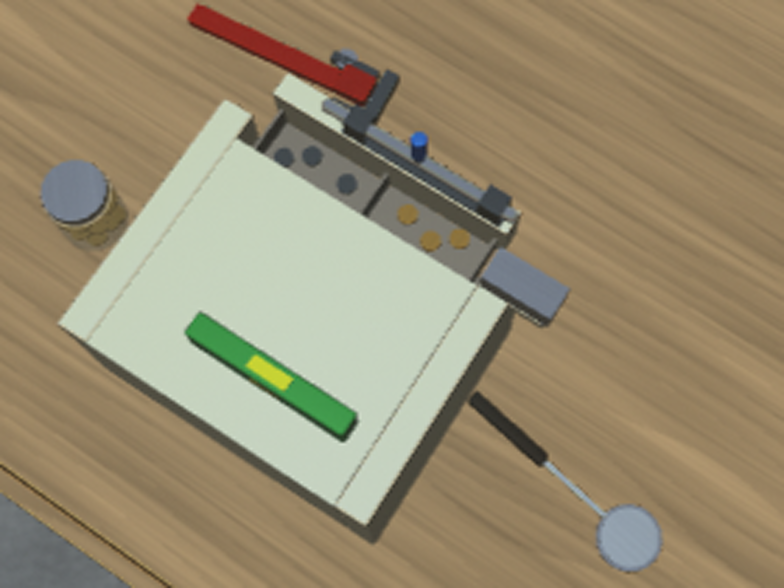

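View pics/top_z.png

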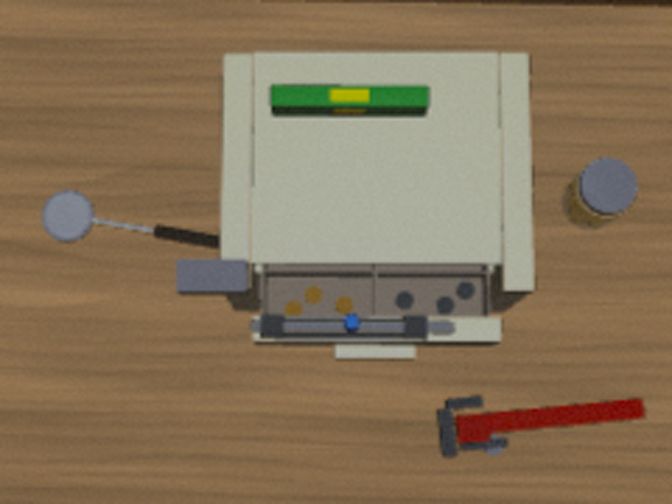

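The scene crop shows the tray about 45 mm out. The knob is at crop (419,145), the keeper at (525,287), and the wrench lies low on the -y side. The tower is yawed only about 0.5°. I'll close the fingers and push on the -y side of the tray front.

Emit:
jog_arm:
  commands: "0.306 0.561 0 0 0 -0.27;0.306 0.561 0 0 0 -0.27;0.306 0.561 0 0 0 -0.27;0.306 0.561 0 0 0 -0.27;0.306 0.561 0 0 0 -0.27;0.306 0.561 0 0 0 -0.27;0.306 0.561 0 0 0 -0.27;0.306 0.561 0 0 0 -0.27;0.306 0.561 0 0 0 -0.27;0.306 0.561 0 0 0 -0.27;0.306 0.561 0 0 0 -0.27;0.306 0.561 0 0 0 -0.27;0.306 0.561 -0.075 0 0 -0.27;0.306 0.561 -0.075 0 0 -0.27;0.306 0.561 -0.075 0 0 -0.27;0.306 0.561 -0.075 0 0 -0.27"
  gripper: 0

```text
time: 3.0
eef_pos: [0.4917, -0.0895, 0.1586]
tcp_rot: [1.0, 0.003, 0.002, 0.001]
contact_force: [0.4, -1.0, -0.3]
opening: 0.003
```

Emit:
jog_arm:
  commands: "0.02 0 -0.004 0 0 0;0.03 0 -0.004 0 0 0;0.037 0 -0.004 0 0 0;0.044 0 -0.004 0 0 0;0.051 0 -0.004 0 0 0;0.058 0 -0.004 0 0 0;0.063 0 -0.004 0 0 0;0.068 0 -0.004 0 0 0;0.071 0 -0.004 0 0 0;0.071 0 -0.004 0 0 0"

```text
time: 4.25
eef_pos: [0.562, -0.0884, 0.1523]
tcp_rot: [1.0, 0.003, 0.001, 0.0]
contact_force: [-1.2, -1.2, -0.3]
opening: 0.004
```

Run:
```python
from h import *
s=get_state();print(s["eef_pos"],s["contact_force"])
c=cam("scene");save(c,"scene1")
cv2.imwrite("pics/scene1_z.png",cv2.resize(c["frame"][80:300,150:430,::-1],None,fx=2.7,fy=2.7))
```

```text
[ 0.56200639 -0.08843857  0.15227661] [-1.16823099 -1.18571478 -0.29207215]
```

View pics/scene1_z.png

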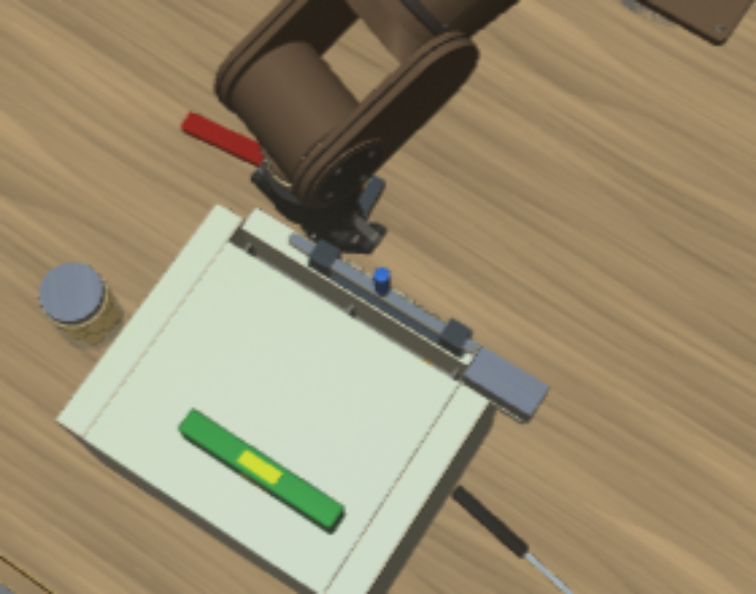

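The tray is moving, with roughly 10 mm still to go. I'll continue gently.

Emit:
jog_arm:
  commands: "0.003 0 0 0 0 0;0.006 0 0 0 0 0;0.008 0 0 0 0 0;0.010 0 0 0 0 0;0.010 0 0 0 0 0"

```text
time: 4.92
eef_pos: [0.5719, -0.0883, 0.1524]
tcp_rot: [1.0, 0.003, 0.0, 0.0]
contact_force: [-1.0, 0.4, 0.0]
opening: -0.001
```

Emit:
jog_arm:
  commands: "0.002 0 0 0 0 0;0.004 0 0 0 0 0;0.006 0 0 0 0 0;0.006 0 0 0 0 0"

```text
time: 5.42
eef_pos: [0.5743, -0.0882, 0.1523]
tcp_rot: [1.0, 0.005, -0.005, -0.0]
contact_force: [-14.7, -0.1, 8.3]
opening: 0.001
```

Run:
```python
from h import *
c=cam("scene");P,u,v=cloud(c)
f=c["frame"][v,u].astype(int)
k=(P[:,2]>0.222)&(f[:,2]>f[:,0]+30)&(P[:,0]>.5)&(P[:,0]<.68)&(abs(P[:,1])<.1)
print(P[k].mean(0))
cv2.imwrite("pics/scene2_z.png",cv2.resize(c["frame"][150:250,230:370,::-1],None,fx=5.5,fy=5.5,interpolation=cv2.INTER_CUBIC))
```

```text
[ 0.59813845 -0.00842043  0.24056186]
```

View pics/scene2_z.png

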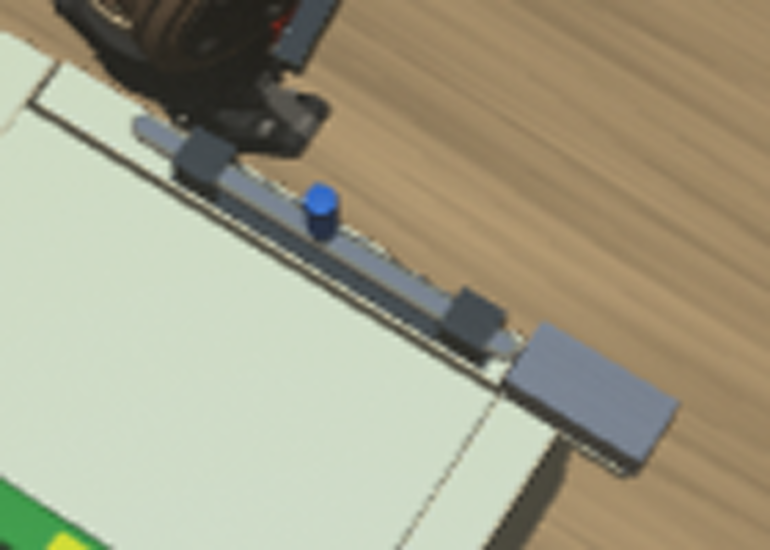

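The tray is hard against its stop (15 N). The knob moved 45 mm in x, and the rod at crop (505,345) lines up with the keeper mouth. I'll back off, rise, and come in beside the knob on its -y side.

Emit:
jog_arm:
  commands: "-0.02 0 0 0 0 0;-0.02 0 0 0 0 0;-0.02 0 0.06 0 0 0;-0.02 0.0 0.085 0 0 0;-0.02 0 0.085 0 0 0;0.018 0.03 0.085 0 0 0;0.018 0.03 0.085 0 0 0;0.018 0.03 0.072 0 0 0;0.018 0.03 0.072 0 0 0"

```text
time: 6.6
eef_pos: [0.5937, -0.0584, 0.2212]
tcp_rot: [1.0, 0.003, -0.003, -0.001]
contact_force: [-0.1, 0.6, 0.1]
opening: 0.002
```

Run:
```python
from h import *
for n in("scene","top"):
    c=cam(n);P,u,v=cloud(c)
    f=c["frame"][v,u].astype(int)
    k=(P[:,2]>0.222)&(f[:,2]>f[:,0]+30)&(P[:,0]>.5)&(P[:,0]<.68)&(abs(P[:,1])<.1)
    print(P[k].mean(0))
    if n=="scene": cv2.imwrite("pics/scene3_z.png",cv2.resize(c["frame"][130:250,230:370,::-1],None,fx=5,fy=5,interpolation=cv2.INTER_CUBIC))
print(get_state()["eef_pos"],get_state()["contact_force"])
```

```text
[ 0.5983611  -0.0082439   0.24136334]
[nan nan nan]
[ 0.59467997 -0.05867523  0.2232888 ] [0.71202531 0.15703583 0.04199889]<stdin>:6: RuntimeWarning: Mean of empty slice.
  ret = um.true_divide(
```

View pics/scene3_z.png

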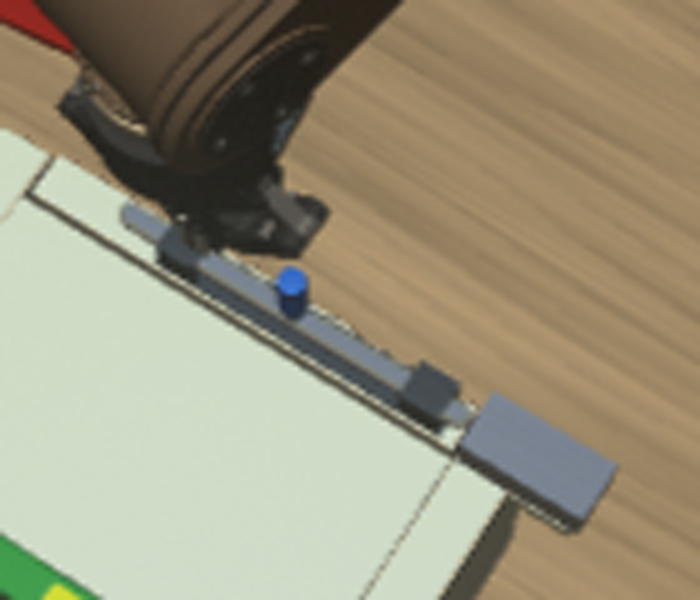

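Emit:
jog_arm:
  commands: "0.002 0.01 0 0 0 0;0.002 0.018 0 0 0 0;0.002 0.022 0 0 0 0;0.002 0.025 0 0 0 0;0.002 0.028 0 0 0 0;0.002 0.031 0 0 0 0;0.002 0.031 0 0 0 0"

```text
time: 7.58
eef_pos: [0.5975, -0.0289, 0.2244]
tcp_rot: [1.0, 0.003, 0.0, 0.002]
contact_force: [-0.2, -4.9, -0.1]
opening: 0.006
```

Emit:
jog_arm:
  commands: "0 0.002 0 0 0 0;0 0.004 0 0 0 0;0 0.006 0 0 0 0;0 0.006 0 0 0 0"

```text
time: 8.07
eef_pos: [0.5974, -0.0236, 0.2244]
tcp_rot: [1.0, 0.003, -0.0, 0.003]
contact_force: [-0.5, -6.4, -1.3]
opening: 0.001
```

Run:
```python
from h import *
c=cam("scene");P,u,v=cloud(c)
f=c["frame"][v,u].astype(int)
k=(P[:,2]>0.222)&(f[:,2]>f[:,0]+30)&(P[:,0]>.5)&(P[:,0]<.68)&(abs(P[:,1])<.1)
print(P[k].mean(0),get_state()["eef_pos"],get_state()["contact_force"])
cv2.imwrite("pics/scene4_z.png",cv2.resize(c["frame"][130:250,230:370,::-1],None,fx=5,fy=5,interpolation=cv2.INTER_CUBIC))
```

```text
[ 0.6040355  -0.00102025  0.23749668] [ 0.59741725 -0.02362066  0.22439471] [-0.45205789 -6.3252068  -0.28560452]
```

View pics/scene4_z.png

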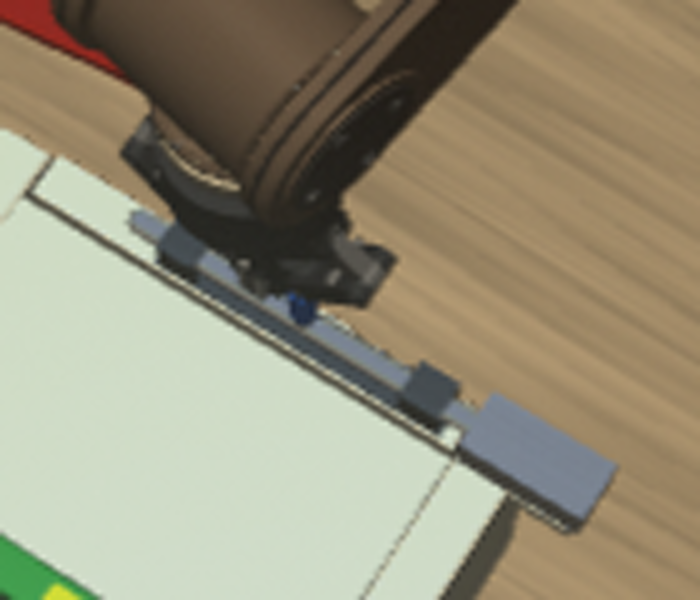

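The bolt is sliding at about 6.4 N and the tip is entering the keeper mouth at crop (465,410). At least 18 mm remain before the stop, so I'll do 10 mm and then feel in small steps.

Emit:
jog_arm:
  commands: "0 0.003 0 0 0 0;0 0.006 0 0 0 0;0 0.008 0 0 0 0;0 0.010 0 0 0 0;0 0.010 0 0 0 0"

```text
time: 8.75
eef_pos: [0.5973, -0.0136, 0.2244]
tcp_rot: [1.0, 0.003, -0.0, 0.002]
contact_force: [-0.9, -6.5, 0.5]
opening: -0.0
```

Emit:
jog_arm:
  commands: "0 0.0015 0 0 0 0;0 0.003 0 0 0 0;0 0.003 0 0 0 0"

```text
time: 9.12
eef_pos: [0.5972, -0.0107, 0.2244]
tcp_rot: [1.0, 0.003, -0.001, 0.003]
contact_force: [-1.3, -6.0, -0.2]
opening: -0.001
```

Emit:
jog_arm:
  commands: "0 0.0015 0 0 0 0;0 0.0015 0 0 0 0"

```text
time: 9.38
eef_pos: [0.5972, -0.0092, 0.2244]
tcp_rot: [1.0, 0.003, -0.001, 0.003]
contact_force: [-0.5, -6.6, 0.0]
opening: -0.003
```

Emit:
jog_arm:
  commands: "0 0.0015 0 0 0 0;0 0.0015 0 0 0 0"

```text
time: 9.62
eef_pos: [0.5972, -0.0077, 0.2244]
tcp_rot: [1.0, 0.003, -0.001, 0.003]
contact_force: [-1.4, -6.8, -0.3]
opening: 0.004
```

Emit:
jog_arm:
  commands: "0 0.001 0 0 0 0;0 0.001 0 0 0 0"

```text
time: 9.88
eef_pos: [0.5971, -0.0067, 0.2244]
tcp_rot: [1.0, 0.003, -0.001, 0.003]
contact_force: [-1.9, -7.0, 0.4]
opening: -0.003
```

Emit:
jog_arm:
  commands: "0 0.001 0 0 0 0;0 0.001 0 0 0 0"

```text
time: 10.12
eef_pos: [0.5971, -0.0057, 0.2244]
tcp_rot: [1.0, 0.003, -0.001, 0.003]
contact_force: [-1.8, -6.5, 1.2]
opening: 0.004
```

Emit:
jog_arm:
  commands: "0 0.001 0 0 0 0;0 0.001 0 0 0 0"

```text
time: 10.38
eef_pos: [0.5971, -0.0047, 0.2244]
tcp_rot: [1.0, 0.003, -0.001, 0.003]
contact_force: [-1.5, -6.7, 1.5]
opening: 0.0
```

Emit:
jog_arm:
  commands: "0 0.001 0 0 0 0;0 0.001 0 0 0 0"

```text
time: 10.62
eef_pos: [0.5971, -0.0037, 0.2244]
tcp_rot: [1.0, 0.003, -0.001, 0.003]
contact_force: [-1.7, -6.8, 0.5]
opening: -0.001
```

Emit:
jog_arm:
  commands: "0 0.001 0 0 0 0;0 0.001 0 0 0 0"

```text
time: 10.88
eef_pos: [0.5971, -0.0027, 0.2244]
tcp_rot: [1.0, 0.003, -0.001, 0.003]
contact_force: [-1.5, -7.4, 0.6]
opening: 0.002
```

Emit:
jog_arm:
  commands: "0 0.001 0 0 0 0;0 0.001 0 0 0 0"

```text
time: 11.12
eef_pos: [0.597, -0.0017, 0.2244]
tcp_rot: [1.0, 0.003, -0.001, 0.003]
contact_force: [-1.8, -7.0, 1.1]
opening: -0.001
```

Emit:
jog_arm:
  commands: "0 0.001 0 0 0 0;0 0.001 0 0 0 0"

```text
time: 11.38
eef_pos: [0.597, -0.0007, 0.2244]
tcp_rot: [1.0, 0.003, -0.001, 0.003]
contact_force: [-1.9, -6.8, 0.2]
opening: -0.003
```

Emit:
jog_arm:
  commands: "0 0.001 0 0 0 0;0 0.001 0 0 0 0"

```text
time: 11.62
eef_pos: [0.597, 0.0003, 0.2244]
tcp_rot: [1.0, 0.003, -0.001, 0.003]
contact_force: [-2.4, -7.3, 1.3]
opening: -0.0
```

Emit:
jog_arm:
  commands: "0 0.001 0 0 0 0;0 0.001 0 0 0 0"

```text
time: 11.88
eef_pos: [0.597, 0.0013, 0.2244]
tcp_rot: [1.0, 0.003, -0.001, 0.003]
contact_force: [-1.6, -6.5, 0.3]
opening: -0.001
```

Emit:
jog_arm:
  commands: "0 0.001 0 0 0 0;0 0.001 0 0 0 0"

```text
time: 12.12
eef_pos: [0.597, 0.0022, 0.2244]
tcp_rot: [1.0, 0.003, -0.001, 0.003]
contact_force: [-1.5, -6.6, -0.1]
opening: -0.001
```

Emit:
jog_arm:
  commands: "0 0.001 0 0 0 0;0 0.001 0 0 0 0"

```text
time: 12.38
eef_pos: [0.597, 0.0033, 0.2244]
tcp_rot: [1.0, 0.003, -0.001, 0.003]
contact_force: [-3.0, -6.8, -0.1]
opening: -0.0
```

Emit:
jog_arm:
  commands: "0 0.001 0 0 0 0;0 0.001 0 0 0 0"

```text
time: 12.62
eef_pos: [0.597, 0.0043, 0.2244]
tcp_rot: [1.0, 0.003, -0.001, 0.003]
contact_force: [-2.5, -5.6, 1.1]
opening: -0.002
```

Emit:
jog_arm:
  commands: "0 0.001 0 0 0 0;0 0.001 0 0 0 0"

```text
time: 12.88
eef_pos: [0.5969, 0.0053, 0.2244]
tcp_rot: [1.0, 0.003, -0.001, 0.003]
contact_force: [-2.6, -6.8, 1.4]
opening: 0.0
```

Emit:
jog_arm:
  commands: "0 0.001 0 0 0 0;0 0.001 0 0 0 0"

```text
time: 13.12
eef_pos: [0.5969, 0.0061, 0.2244]
tcp_rot: [1.0, 0.003, -0.001, 0.003]
contact_force: [-2.8, -7.0, 0.6]
opening: -0.001
```

Emit:
jog_arm:
  commands: "0 0.001 0 0 0 0;0 0.001 0 0 0 0"

```text
time: 13.38
eef_pos: [0.5969, 0.0068, 0.2244]
tcp_rot: [1.0, 0.003, -0.001, 0.003]
contact_force: [-2.6, -8.9, 0.4]
opening: -0.0
```

The force and the position lag are both rising, so the stop has been met near y ≈ 0.006. Now one millimetre at a time.

Emit:
jog_arm:
  commands: "0 0.001 0 0 0 0;0 0.001 0 0 0 0"

```text
time: 13.62
eef_pos: [0.5969, 0.0074, 0.2244]
tcp_rot: [1.0, 0.003, -0.001, 0.004]
contact_force: [-1.4, -8.9, 1.2]
opening: 0.003
```

Emit:
jog_arm:
  commands: "0 0.001 0 0 0 0;0 0.001 0 0 0 0"

```text
time: 13.88
eef_pos: [0.5969, 0.008, 0.2244]
tcp_rot: [1.0, 0.003, -0.001, 0.004]
contact_force: [-2.7, -10.0, 1.6]
opening: 0.0
```

Emit:
jog_arm:
  commands: "0 0.001 0 0 0 0;0 0.001 0 0 0 0"

```text
time: 14.12
eef_pos: [0.5969, 0.0086, 0.2244]
tcp_rot: [1.0, 0.003, -0.001, 0.004]
contact_force: [-2.6, -11.4, 0.9]
opening: -0.004
```

Emit:
jog_arm:
  commands: "0 0.001 0 0 0 0;0 0.0015 0 0 0 0;0 0.0015 0 0 0 0;0 0.0015 0 0 0 0"

```text
time: 14.62
eef_pos: [0.5969, 0.0095, 0.2245]
tcp_rot: [1.0, 0.003, -0.001, 0.005]
contact_force: [-2.4, -12.5, 1.2]
opening: -0.003
```

The stop is pressed about 3.3 mm (12.5 N against a 6.8 N drag). I'll withdraw straight back along -y, then up.

Emit:
jog_arm:
  commands: "0 -0.005 0 0 0 0;0 -0.02 0 0 0 0;0 -0.03 0 0 0 0;0 -0.03 0.06 0 0 0;-0.1 -0.06 0.09 0 0 0;-0.15 -0.16 0.09 0 0 0;-0.15 -0.2 0.09 0 0 0;-0.15 -0.2 0.09 0 0 0;-0.15 -0.2 0.09 0 0 0"

```text
time: 15.75
eef_pos: [0.4462, -0.1888, 0.3149]
tcp_rot: [1.0, 0.0, 0.001, 0.0]
contact_force: [0.3, -0.2, -0.3]
opening: -0.001
```

Run:
```python
from h import *
for n in("scene","top"):
    c=cam(n);P,u,v=cloud(c)
    f=c["frame"][v,u].astype(int)
    k=(P[:,2]>0.222)&(f[:,2]>f[:,0]+30)&(P[:,0]>.5)&(P[:,0]<.68)&(abs(P[:,1])<.1)
    print(n,P[k].mean(0))
    for q in ("jar","pipe_wrench","mirror","level"):
        for d in cut_out(n,q)[:1]: print(q,np.round(np.median(cloud(c,d["pixels"])[0],0),3))
    save(c,n+"5")
    if n=="scene": cv2.imwrite("pics/scene5_z.png",cv2.resize(c["frame"][120:330,150:430,::-1],None,fx=2.8,fy=2.8,interpolation=cv2.INTER_CUBIC))
print(get_state()["eef_pos"],get_state()["contact_force"])
```

```text
scene [0.59775993 0.02981235 0.24061023]
jar [ 0.721 -0.263  0.085]
pipe_wrench [ 0.477 -0.177  0.013]
mirror [0.679 0.291 0.006]
level [ 0.769 -0.004  0.215]
top [0.59551694 0.02784169 0.24251389]
jar [ 0.708 -0.271  0.088]
pipe_wrench [ 0.468 -0.152  0.016]
mirror [0.677 0.292 0.008]
level [ 0.761 -0.006  0.216]
[ 0.44781618 -0.18508032  0.31421086] [ 0.56837047 -0.82202274 -0.62551889]
```

View pics/scene5_z.png

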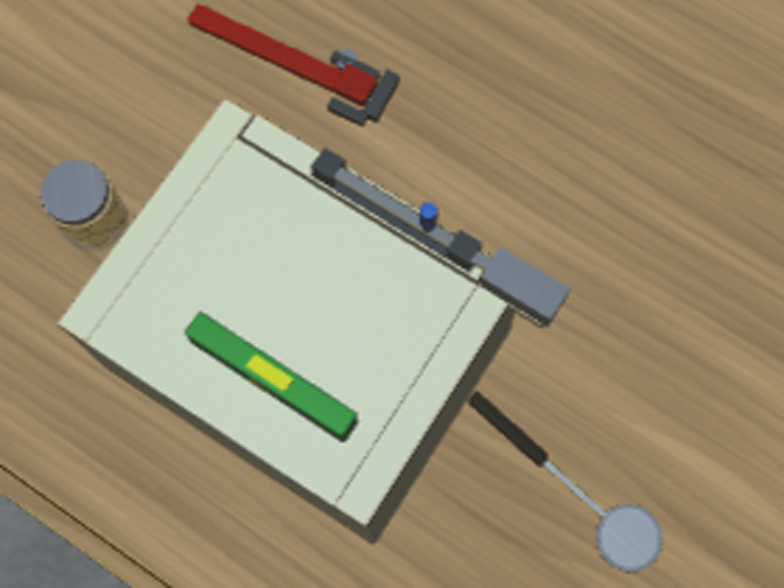

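The tray is still shut: the front is flush and knob x is unchanged at 0.598. The bolt is inside the keeper with the knob at (428,215), and nothing else has moved.

```bash
python3 -c "
from plant import ctrl
print(ctrl.sign_off())"
```

```text
the job is handed in; nothing more can be done
None
```

I pushed the top tray shut against its hard stop, slid the bolt into the keeper until it pressed the sprung stop, then let go and handed the job in. The hand-in reports no verdict.

- **Tray:** It reached the hard stop at about 15 N. After I backed away, the knob was still at x ≈ 0.598 m, so the tray stayed shut.
- **Bolt:** I slid it with the closed fingers against the knob's -y side. The drag was about 6.8 N, and I felt the stop at tool y ≈ 0.006 m. I stopped at about 12.5 N, which I estimate as 3.3 mm pressed. The stop cannot be seen, so this figure comes only from force and travel.
- **After release:** The knob was about 38 to 39 mm from where it started. That matches the last pushed position to within the cameras' 2 mm, so I saw no spring-back.
- **Bystanders:** The jar, mirror and level read within about 7 mm of where they started. The top camera's wrench reading shifted 30 mm in y, but the scene camera's shifted only 8 mm and its picture shows the wrench unmoved. I put the difference down to how the network outlined it. The arm stayed well above it throughout.
- **Time:** About 16 s of the 48 s allowed.

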